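# Set the bench magnifier and present the long ejector pin level

### The arm

A 6-joint arm with a two-finger parallel gripper is mounted at the origin on the work surface. World frame = base frame: x ahead of the robot, y to its left, z up, the work surface at z = 0. Lengths are in mm, angles in rad, forces in N, time in s.
With the tool pointing down it reaches from about 350 to 975 mm from the base axis. Payload 4.9 kg.
Tool frame: the origin (TCP) lies midway between the tips of the shut fingers; the grasp point (between the pads) lies grip_depth behind it (grip_depth is the distance from the TCP to the grasp point, in mm); z points along the fingers, y is the direction in which the jaws open and shut (so a half turn about z gives the same grasp; the last joint's range is limited). The gripper opens to 85 mm and grips with 20 to 120 N. Pads are 22 mm wide; open, the fingers measure 114 mm over their backs; the gripper's body (76 mm by 85 mm) begins 54 mm behind the grasp point. The pads swing forward as they close: fully open they stand 13 mm farther back than shut.
Start: joints at [-1.324, 0.053, 1.613, -0, 1.476, -0.119], TCP at [223.554, -583.631, 231.304] pointing down, gripper open.
Joint ranges: [-3.01, 3.01], [-1.01, 2.22], [0.06, 2.58], [-1.02, 4.17], [0.09, 2.62], [-3.14, 3.14]. Speed limits (rad/s): [2.57, 2.57, 3.14, 3.14, 3.14, 3.14].

### API

Orientations are given as a unit quaternion [x, y, z, w].
In Python, from cell import * gives the robot as it stands. The module is installed in compiled form; this text tells all that it offers.
- The arm moves only by the shell command python3 -m pendant 'ROWS'. ROWS is JSON, one flat list of numbers, 7 for each row, row after row: the shift along the tool's x, y, z in mm, then the turn, a rotation vector about the tool's x, y, z in degrees, then the gripper's target within -1 to 1 (shut at 1, half-way at 0, fully open at -1). A call has exactly 8 rows; each row shifts and turns the commanded pose from where the row before left it, along the tool's axes as they then stand; what a row does not reach is not made up. A row lasts 1/8 s, in which the tool goes at most 62.5 mm and 10.7 degrees, less where a joint would pass 70% of its speed; a pose out of reach is approached as far as the arm can. A call is refused whole if a number of a shift passes 62.5 or a number of a turn 10.7, either way. A call with a gripper value outside its range is refused whole. The fingers move at their own pace and stop on an object; the grip force is fixed at half the most. Time passes only in rows, so rows that do not move let the fingers close, or fill a call up. It gives the time, the measured TCP pose, the force and the opening at its end, in the units of the state.
- state(): the state, without advancing time (a new reading comes with each control period).
- camera(name): name is "scene" or "side" or "wrist"; returns the picture (480x640x3 uint8, red, green, blue); there is no depth.
- camera_params(name): a dict with "camera_matrix" (3x3 intrinsics, pixels), "R" (3x3) and "t" (3): a world point X has camera coordinates R X + t; the wrist camera has in their place "hand_eye" (4x4, takes a point from camera to tool coordinates, whose origin is the TCP and whose axes are the flange's). Camera axes: x right, y down, z forward; pixel columns grow to the right and rows downward; lengths in mm; the calibration is good to about 2 mm. A picture is of the moment at which its call begins: read the wrist's pose just before it. camera_params takes no time and is no camera call.
- sign_off(): hands the job in, once; it reports no verdict.
The state is a dict: "t": time; "joint_pos": joint angles; "qd": joint speeds; "effort": joint torques, N m; "tcp_pos": TCP position; "ee_rot": TCP orientation; "wrist_force": force on the tool from outside, world axes, zero at the start; "ft_torque": the same for the moment, N m; "grip_width": finger opening in mm.
Only numpy, scipy, OpenCV 4.12 (cv2) and the standard library are available. Lean on these libraries where they do the work, as an engineer would, in place of code of your own. Each camera call takes 0.05 s, during which the arm holds its last target.

### The job

Set up the bench magnifier for looking over an ejector pin: by its ball handle, swing the lens round its post until it points from the post squarely at the middle of the die plate, tip it 20 degrees forward (looking down), and let go of it. Then draw the longest of the three brass pins straight out of the sloping die plate, turn it level and hold it over the die plate, at least 150 mm above the bench; finish there, still holding the pin steady in the air. Leave the two short pins in their holes, the magnifier as set, and the other things on the bench where they are.

Things in the scene. Friction and masses are not known exactly. Their poses are not given: they have to be found in the camera images.
- mag_ball (a point): Centre of the black ball handle (22 mm) on the magnifier head, on an 8 mm stem 40 mm long from the lens rim, 90 mm from the tilt axis, straight above the lens centre at tilt 0. Axes of the head: z from lens centre to ball, -y the way the lens looks, x along the tilt axis. Where the ball is moved to sets swivel and tilt; pinched along x, the ball turns in the grip.
- mag_yoke (a point): Point on the vertical swivel axis at the tilt axis' height, 200 mm above the bench. Axes turn with the swivel: z up, -y the horizontal direction the lens faces. The tilt axis runs along x through the lens centre, 90 mm in front (y = -90 mm). Lens ring 96 mm across, 10 mm thick, in a fork 120 mm wide. Post 20 mm thick on a fixed 100 mm foot disc.
- mag_swivel (a joint): Magnifier swivel, rad, positive anticlockwise seen from above, range -2.4 to 2.4; 0 is where the fixed foot happens to face. Stiff (1 to 2 N at the ball), stays where it is left, no spring.
- mag_head (a joint): Magnifier tilt, rad: 0 is lens upright with the ball straight above it, positive tips the ball forward (the way the lens faces) so that the lens looks down; range -0.5 to 1.2. 20 degrees is 0.35. Stiff (1 to 2 N at the ball), stays where it is left, no spring.
- plate_centre (a point): Mouth of the middle hole, on the upper face of the steel die plate, 66 mm above the bench: the middle of the die plate. Axes are those of the stand: z up, y along the row of holes, -x the horizontal direction towards which the plate slopes down and the pins lean.
- die_stand: Fixed steel die plate 190 x 90 x 30 mm on a stand, foot 190 x 140 mm. Its face slopes 45 degrees from level, looking up and to -x. Three holes in a level row at y = -70, 0, 70 mm, 24 mm deep, 13 mm wide, each with a pin leaning about 50 degrees (45 plus some play) from vertical towards -x. Origin on the bench below the middle hole's mouth. Upper edge 98 mm high, 32 mm towards +x.
- pin_long: The long brass ejector pin, 120 mm overall, 130 g (may vary by a fifth): shaft 12 mm thick, flat head 20 mm across and 8 mm thick at the outer end. Origin at the centre of its foot end (24 mm down in its hole), z from foot to head. 96 mm stand out of the plate. It may be in any of the three holes.
- pin_mid (a point): Middle of the long pin's length, 60 mm from the foot.
- pin_short_a: A short brass ejector pin, 85 mm overall, otherwise the same shape; 61 mm stand out of the plate. Stays in its hole.
- pin_short_b: The other short brass ejector pin, the same as the first. Stays in its hole.
- core_box: Brown urethane half core box, an open block 150 x 110 x 60 mm; origin at the centre of its underside. Not to be moved.
- gauge_block: Steel gauge block 35 x 60 x 20 mm; origin at the centre of its underside. Not to be moved.
- core_print: Green ceramic core print, a stepped round piece 52 mm across and 60 mm high; origin at the centre of its underside. Not to be moved.
- press: Fixed cast iron hand press, 220 x 180 mm foot, 360 mm high body with a spoked wheel reaching 420 mm high, at the robot's right; origin at the centre of its foot. Only to be kept clear of.
Not all that is in view belongs to the job. Of the things shaped like the die_stand, the steel one is meant.

How it is judged:
By the outcome, as a careful person would: the job done as asked, in the order asked, and still so for the second after the job is handed in, while the arm keeps its last pose, push and grip.
It also fails if it takes over 51 s, if anything falls off the work surface, if the arm or the gripper's body presses on something with over 40 N, if the wrist force passes 120 N, or if a joint passes its speed limit or range.

## Working session

There is one attempt and no reset: what is moved stays moved. The work goes in short steps, Python scripts to look and compute and a shell command to move; the robot and the scene stay as the last step left them, time stands still between calls to the robot, and variables do not carry over. Pictures are saved under pics/ and viewed, and the job is handed in when it is done.

```bash
mkdir -p pics; ls
python3 - <<'E'
from cell import *
import cv2, numpy as np
np.set_printoptions(suppress=True,precision=3)
s=state(); print({k:np.round(v,3) for k,v in s.items()})
for n in ("scene","side","wrist"):
    im=camera(n); cv2.imwrite(f"pics/{n}0.png",im[:,:,::-1]); print(n,camera_params(n))
E
```

```text
pics
{'t': np.float64(0.0), 'joint_pos': array([-1.324,  0.053,  1.614,  0.   ,  1.476, -0.119]), 'qd': array([ 0.   ,  0.001, -0.   ,  0.001,  0.   , -0.   ]), 'effort': array([ -0.001, -39.367, -37.018,  -0.   ,   0.007,  -0.   ]), 'tcp_pos': array([ 223.404, -583.037,  230.041]), 'ee_rot': array([ 0.983,  0.182, -0.   , -0.001]), 'wrist_force': array([-0.317, -0.313,  1.133]), 'ft_torque': array([ 0.022, -0.086, -0.001]), 'grip_width': np.float64(85.266)}
scene {'camera_matrix': array([[441.721,   0.   , 318.689],
       [  0.   , 441.721, 238.224],
       [  0.   ,   0.   ,   1.   ]]), 'R': array([[ 0.019,  1.   ,  0.015],
       [ 0.741, -0.004, -0.672],
       [-0.671,  0.024, -0.741]]), 't': array([  93.527, -226.705, 1670.659])}
side {'camera_matrix': array([[461.49 ,   0.   , 315.176],
       [  0.   , 461.49 , 233.689],
       [  0.   ,   0.   ,   1.   ]]), 'R': array([[-0.98 , -0.196, -0.018],
       [-0.112,  0.63 , -0.768],
       [ 0.162, -0.751, -0.64 ]]), 't': array([ 448.937,  261.877, 1268.254])}
wrist {'camera_matrix': array([[417.631,   0.   , 311.306],
       [  0.   , 417.631, 231.09 ],
       [  0.   ,   0.   ,   1.   ]]), 'hand_eye': array([[  -0.001,   -0.96 ,   -0.279,   71.717],
       [   1.   ,   -0.   ,   -0.   ,    0.179],
       [   0.   ,   -0.279,    0.96 , -144.293],
       [   0.   ,    0.   ,    0.   ,    1.   ]])}
```

View pics/scene0.png

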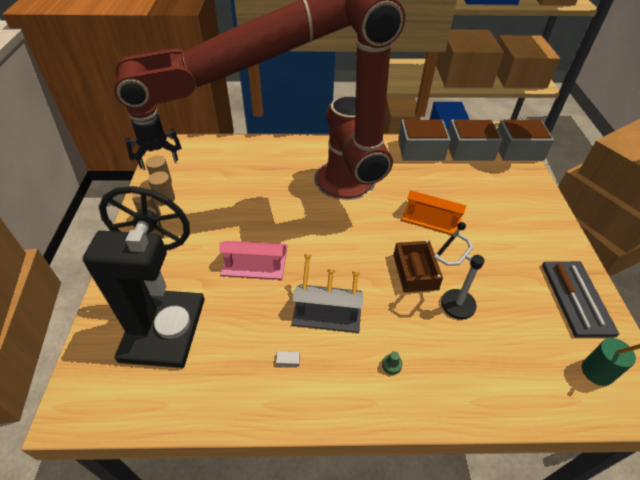

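View pics/side0.png

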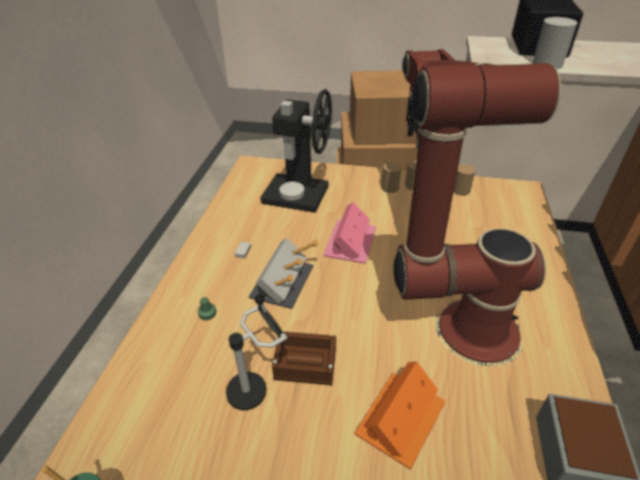

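View pics/wrist0.png

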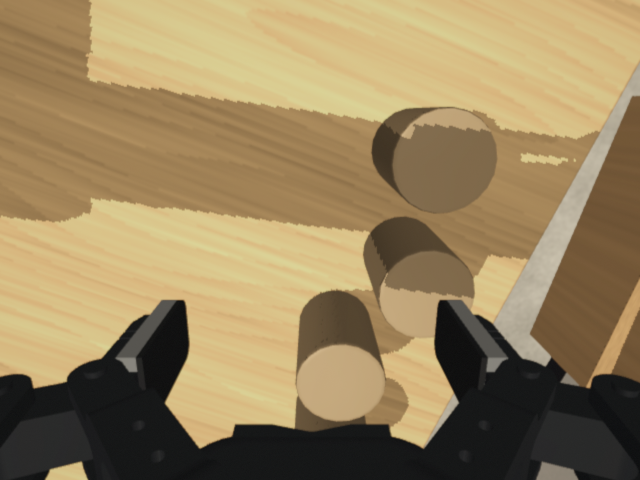

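The scene view shows the steel stand around (330,300) with its pins leaning towards the robot. The leftmost pin, head near (307,258), looks longest. The magnifier post is at (465,290), with the lens at (455,250) and the ball at (461,227). The side view shows the same layout. The wrist view only shows unrelated stubs. I'll enlarge the crops to measure.

Run:
```python
import cv2
a=cv2.imread("pics/scene0.png");b=cv2.imread("pics/side0.png")
cv2.imwrite("pics/c1.png",cv2.resize(a[240:340,270:380],None,fx=6,fy=6,interpolation=cv2.INTER_CUBIC)[:600])
cv2.imwrite("pics/c2.png",cv2.resize(a[215:325,385:495],None,fx=5,fy=5,interpolation=cv2.INTER_CUBIC))
cv2.imwrite("pics/c3.png",cv2.resize(b[225:315,240:340],None,fx=6,fy=6,interpolation=cv2.INTER_CUBIC))
cv2.imwrite("pics/c4.png",cv2.resize(b[285:415,215:345],None,fx=4,fy=4,interpolation=cv2.INTER_CUBIC))
```

```text
(no output)
```

View pics/c1.png

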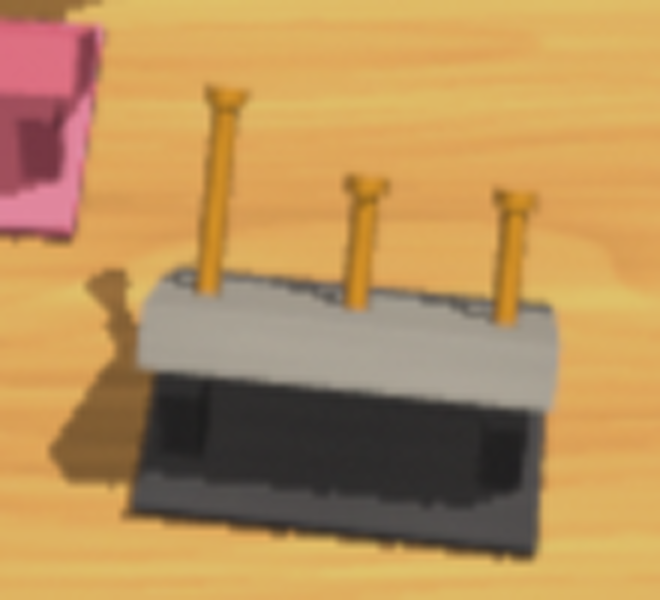

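View pics/c2.png

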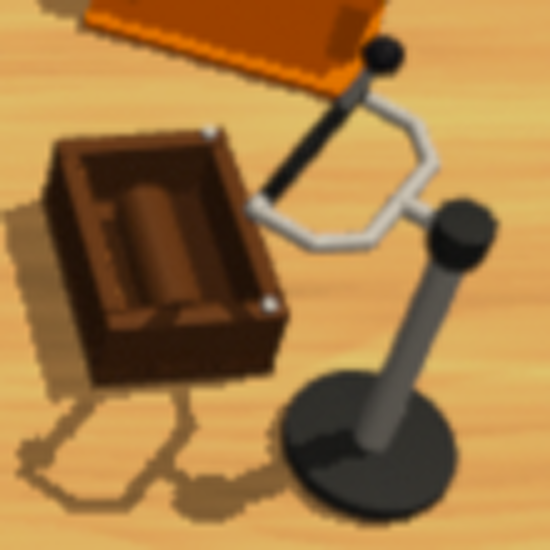

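View pics/c3.png

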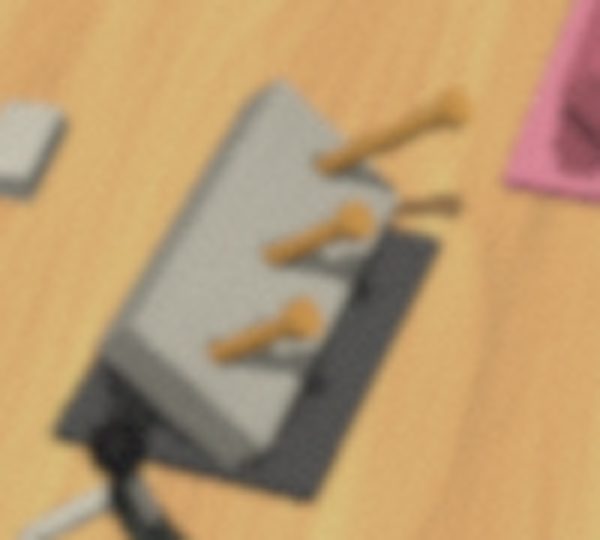

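View pics/c4.png

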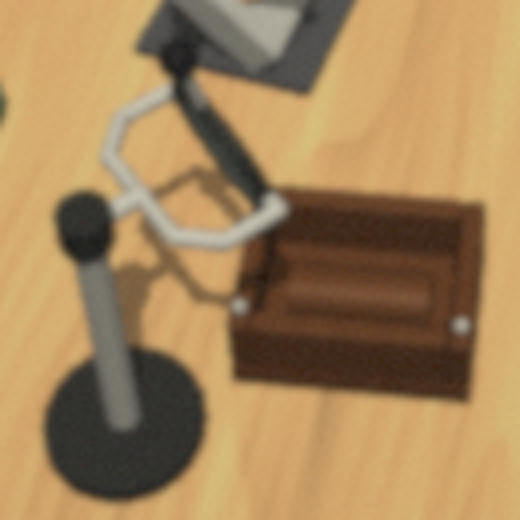

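```bash
cat > h.py <<'E'
from cell import *
import cv2, numpy as np
from scipy.spatial.transform import Rotation as Ro
np.set_printoptions(suppress=True,precision=2)
P={n:camera_params(n) for n in ("scene","side")}
def ray(n,px,pose=None):
    if n=="wrist":
        p=camera_params("wrist");H=p["hand_eye"];R=Ro.from_quat(pose[1]).as_matrix()
        d=np.linalg.solve(p["camera_matrix"],[px[0],px[1],1]);d=R@H[:3,:3]@d;c=R@H[:3,3]+pose[0]
    else:
        p=P[n];d=p["R"].T@np.linalg.solve(p["camera_matrix"],[px[0],px[1],1]);c=-p["R"].T@p["t"]
    return c,d/np.linalg.norm(d)
def tri(*rays):
    A=sum(np.eye(3)-np.outer(d,d) for c,d in rays);b=sum((np.eye(3)-np.outer(d,d))@c for c,d in rays)
    x=np.linalg.solve(A,b);return x,[np.linalg.norm((np.eye(3)-np.outer(d,d))@(x-c)).round(1) for c,d in rays]
def onz(r,z): c,d=r; return c+d*(z-c[2])/d[2]
def proj(n,X):
    p=P[n];q=p["camera_matrix"]@(p["R"]@X+p["t"]);return q[:2]/q[2]
E
python3 - <<'E'
from h import *
c=lambda x,y,o,s:((x+.5)/s-.5+o[0],(y+.5)/s-.5+o[1])
c1=lambda x,y:ray("scene",c(x,y,(270,240),6))
c2=lambda x,y:ray("scene",c(x,y,(385,215),5))
c3=lambda x,y:ray("side",c(x,y,(240,225),6))
c4=lambda x,y:ray("side",c(x,y,(215,285),4))
for n,a,b in [("ball",c2(382,54),c4(179,57)),("cap",c2(461,235),c4(85,228)),("tipA",c2(258,203),c4(276,205)),("tipB",c2(360,92),c4(178,90)),
 ("base",c2(375,440),c4(122,420)),
 ("hL",c1(227,92),c3(455,105)),("hM",c1(366,184),c3(355,218)),("hR",c1(515,199),c3(303,315))]:
    print(n,*tri(a,b))
for q in [(325,165),(272,257),(218,352)]: print("mouth",onz(c3(*q),66))
for q in [(440,240),(305,500),(55,432)]: print("foot",onz(c3(*q),8))
for q in [(130,517),(535,557)]: print("footscene",onz(c1(*q),5))
for q in [(280,80),(105,345)]: print("upperedge",onz(c3(*q),98))
for q in [(140,365),(555,408)]: print("up edge scene?",onz(c1(*q),80))
E
```

```text
ball [524.41 249.53 288.29] [np.float64(0.8), np.float64(0.8)]
cap [570.38 302.72 199.91] [np.float64(0.5), np.float64(0.5)]
tipA [490.26 223.86 134.91] [np.float64(4.1), np.float64(4.1)]
tipB [526.71 246.51 260.27] [np.float64(1.5), np.float64(1.5)]
base [571.48 304.55  12.92] [np.float64(0.8), np.float64(0.8)]
hL [ 482.43 -136.87  125.76] [np.float64(0.4), np.float64(0.4)]
hM [519.57 -72.04 102.73] [np.float64(0.7), np.float64(0.7)]
hR [528.88  -2.87 102.93] [np.float64(1.0), np.float64(1.0)]
mouth [ 553.5  -146.95   66.  ]
mouth [563.71 -75.95  66.  ]
mouth [573.16  -7.91  66.  ]
foot [ 497.4  -162.12    8.  ]
foot [525.18  26.19   8.  ]
foot [657.     5.69   8.  ]
footscene [ 639.25 -182.61    5.  ]
footscene [662.33   4.49   5.  ]
upperedge [ 581.81 -172.34   98.  ]
upperedge [615.7   26.74  98.  ]
up edge scene? [ 605.56 -176.49   80.  ]
up edge scene? [630.38   9.9   80.  ]
```

Run:
```python
from h import *
c=lambda x,y,o,s:((x+.5)/s-.5+o[0],(y+.5)/s-.5+o[1])
c2=lambda x,y:ray("scene",c(x,y,(385,215),5))
c4=lambda x,y:ray("side",c(x,y,(215,285),4))
T1=tri(c2(362,92),c4(276,205));T2=tri(c2(258,203),c4(175,90));print(T1,T2)
t1,t2=T1[0],T2[0];L=(t1+t2)/2
post=np.array([570.4,303.2]);ball=np.array([524.41,249.53,288.29])
f=L[:2]-post;print("lens",L,"face",f,np.linalg.norm(f),np.degrees(np.arctan2(f[1],f[0])))
print("tip dir",np.degrees(np.arctan2(*(t1-t2)[[1,0]])))
b=ball[:2]-post;print("ball rel",b,np.linalg.norm(b),np.degrees(np.arctan2(b[1],b[0])))
y=np.array([573.16,-7.91])-np.array([553.5,-146.95]);print("row",np.degrees(np.arctan2(y[1],y[0])),np.linalg.norm(y))
pc=np.array([563.7,-76.5]);print("target",pc-post,np.degrees(np.arctan2(*(pc-post)[::-1])))
a=np.array([482.43,-136.87,125.76])-[553.5,-146.95,66];print(a,np.linalg.norm(a),np.degrees(np.arccos(a[2]/np.linalg.norm(a))),np.degrees(np.arctan2(a[1],a[0])))
```

```text
(array([471.35, 272.27, 203.52]), [np.float64(1.5), np.float64(1.5)]) (array([549.74, 200.41, 201.9 ]), [np.float64(0.4), np.float64(0.4)])
lens [510.54 236.34 202.71] face [-59.86 -66.86] 89.74086563441291 -131.83681835455982
tip dir 137.48757022074554
ball rel [-45.99 -53.67] 70.67919778831676 -130.5933812276919
row 81.95183608265137 140.42306505699125
target [  -6.7 -379.7] -91.01090831672852
[-71.07  10.08  59.76] 93.40133243160933 50.22163367765666 171.92746771050096
```

Run:
```python
from h import *
import cell
print([n for n in dir(cell) if not n.startswith('_')], getattr(cell,'grip_depth',None))
for q in [(118,360),(178,363),(203,293),(150,293)]: print(onz(ray("scene",q),5))
for q in [(100,205),(188,230),(145,190),(145,250)]: print("wheel@400",onz(ray("scene",q),380))
s=state();print(Ro.from_quat(s['ee_rot']).as_matrix())
```

```text
['MotionError', 'camera', 'camera_params', 'grip_depth', 'sign_off', 'state'] 18.700000000000003
[ 737.16 -633.69    5.  ]
[ 747.51 -475.67    5.  ]
[ 525.93 -445.22    5.  ]
[ 524.53 -600.57    5.  ]
wheel@400 [ 544.22 -609.46  380.  ]
wheel@400 [ 623.82 -395.55  380.  ]
wheel@400 [ 493.14 -519.95  380.  ]
wheel@400 [ 680.63 -474.49  380.  ]
[[ 0.93  0.36 -0.  ]
 [ 0.36 -0.93  0.  ]
 [ 0.   -0.   -1.  ]]
```

```bash
python3 -m pendant '[0,0,-40,0,0,0,-1, 15,-18,-40,0,0,0,-1, 33,-38,-8,0,0,0,-1, 33,-38,-8,0,0,0,-1, 33,-38,-8,0,0,0,-1, 33,-38,-8,0,0,0,-1, 33,-38,-8,0,0,0,-1, 33,-38,-8,0,0,0,-1]'
python3 -m pendant '[33,-38,-6,0,0,0,-1, 33,-38,-6,0,0,0,-1, 33,-38,-6,0,0,0,-1, 33,-38,-6,0,0,0,-1, 33,-38,-4,0,0,0,-1, 33,-38,-4,0,0,0,-1, 33,-38,0,0,0,0,-1, 33,-38,0,0,0,0,-1]'
cat > plan.py <<'E'
# usage: rel(target_pos, yaw_y_deg or R): difference in tool axes
from h import *
def down(yawy):  # tool y azimuth, tool pointing down
    a=np.radians(yawy);y=np.array([np.cos(a),np.sin(a),0]);z=np.array([0,0,-1.]);return np.c_[np.cross(y,z),y,z]
def rel(p,R):
    s=state();R0=Ro.from_quat(s['ee_rot']).as_matrix()
    print("t",s['t'],"pos",s['tcp_pos'],"F",s['wrist_force'],"w",s['grip_width'],"q",s['joint_pos'])
    print("shift tool",R0.T@(np.array(p)-s['tcp_pos']),"turn",Ro.from_matrix(R0.T@R).as_rotvec(degrees=True))
E
python3 -c "
from plan import *
rel([524.4,249.5,390],down(-41.5))"
```

```text
t: 1.15
tcp_pos: [334.6, -276.1, 359.2]
ee_rot: [0.983, 0.182, 0.0, -0.0]
wrist_force: [1.8, 0.2, 0.1]
grip_width: 85.1
t: 2.15
tcp_pos: [472.5, 102.4, 391.2]
ee_rot: [0.983, 0.182, 0.0, 0.0]
wrist_force: [0.9, -0.1, 0.5]
grip_width: 85.3
t 2.15 pos [472.45 102.36 391.16] F [ 0.9  -0.13  0.53] w 85.30448141520648 q [ 0.06 -0.33  1.7  -0.    1.77  1.26]
shift tool [ 101.18 -118.79    1.15] turn [  0.01  -0.   -27.52]
```

```bash
python3 -m pendant '[33,-38,0,0,0,0,-1, 34,-40,0,0,0,0,-1, 34,-41,0,0,0,0,-1, 0,0,0,0,0,-7,-1, 0,0,0,0,0,-7,-1, 0,0,0,0,0,-7,-1, 0,0,0,0,0,-6.5,-1, 0,0,0,0,0,0,-1]'
python3 - <<'E'
from plan import *
rel([524.4,249.5,269.6],down(-41.5))
cv2.imwrite("pics/w1.png",camera("wrist")[:,:,::-1])
E
```

```text
t: 3.15
tcp_pos: [523.9, 247.8, 390.8]
ee_rot: [0.912, 0.41, -0.0, -0.0]
wrist_force: [0.1, 0.7, -0.2]
grip_width: 85.5
t 3.15 pos [523.9  247.84 390.85] F [ 0.07  0.73 -0.17] w 85.51360347938022 q [ 0.31 -0.1   1.5  -0.    1.74  1.04]
shift tool [  1.66  -0.68 121.25] turn [-0.02  0.04 -0.11]
```

View pics/w1.png

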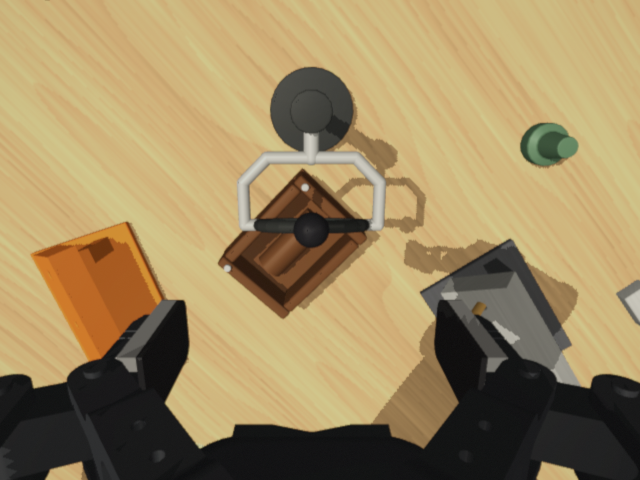

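The wrist view shows the ball at (311,230), directly under the gripper. The fork is level in the picture, with the post at (312,110), so the jaws line up with the tilt axis.

Run:
```python
from plan import *
s=state();p=(s['tcp_pos'],s['ee_rot'])
r=ray("wrist",(311,230),p);print("ball@288",onz(r,288))
c=lambda x,y,o,k:((x+.5)/k-.5+o[0],(y+.5)/k-.5+o[1])
print(tri(r,ray("scene",c(382,54,(385,215),5)),ray("side",c(179,57,(215,285),4))))
for q in [(312,110)]: print("post cap@215",onz(ray("wrist",q,p),213), onz(ray("wrist",q,p),200))
print("foot",onz(ray("wrist",(312,110),p),10))
print("tips",onz(ray("wrist",(248,226),p),200),onz(ray("wrist",(375,226),p),200))
print("plate z66 pin stub",onz(ray("wrist",(480,308),p),100))
```

```text
ball@288 [524.35 247.94 288.  ]
(array([524.53, 248.93, 288.38]), [np.float64(0.9), np.float64(1.3), np.float64(0.6)])
post cap@215 [572.  300.5 213. ] [572.   300.48 200.  ]
foot [572.   300.27  10.  ]
tips [470.49 266.59 200.  ] [549.51 196.26 200.  ]
plate z66 pin stub [570.93   9.43 100.  ]
```

```bash
python3 -m pendant '[1,0,30,0,0,0,-1, 0,0,30,0,0,0,-1, 0,0,30,0,0,0,-1, 0,0,20,0,0,0,-1, 0,0,10,0,0,0,-1, 0,0,0,0,0,0,0.3, 0,0,0,0,0,0,1, 0,0,0,0,0,0,1]'
python3 -m pendant '[0,0,0,0,0,0,1, 0,0,0,0,0,0,1, 0,0,0,0,0,0,1, 0,0,0,0,0,0,1, 0,0,0,0,0,0,1, 0,0,0,0,0,0,1, 0,0,0,0,0,0,1, 0,0,0,0,0,0,1]'
python3 - <<'E'
from plan import *
rel([524.4,249.5,269.6],down(-41.5))
cv2.imwrite("pics/w2.png",camera("wrist")[:,:,::-1])
E
```

```text
t: 4.2
tcp_pos: [525.2, 248.8, 272.7]
ee_rot: [0.912, 0.41, 0.001, 0.0]
wrist_force: [0.2, -0.5, -0.7]
grip_width: 32.5
t: 5.2
tcp_pos: [525.1, 248.9, 272.6]
ee_rot: [0.912, 0.41, 0.001, -0.0]
wrist_force: [-1.4, 0.5, 4.8]
grip_width: 18.7
t 5.2 pos [525.11 248.86 272.62] F [-1.41  0.5   4.79] w 18.65209854350586 q [ 0.31 -0.07  1.67  0.    1.54  1.04]
shift tool [ 0.   -0.96  3.02] turn [ 0.05 -0.11 -0.03]
```

View pics/w2.png

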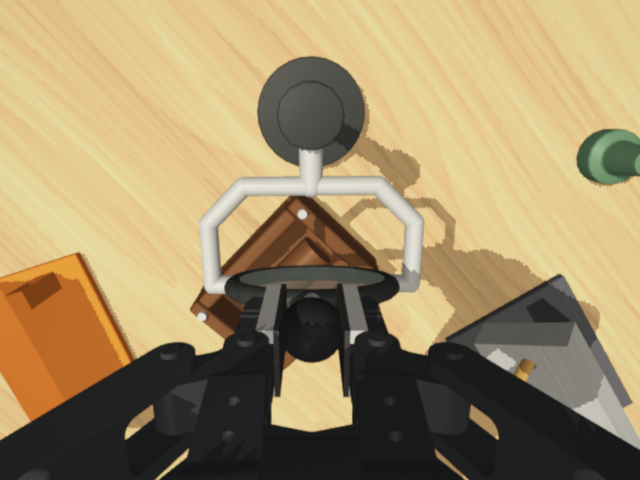

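Run:
```python
import cv2
a=cv2.imread("pics/w2.png")
cv2.imwrite("pics/c5.png",cv2.resize(a[250:420,220:400],None,fx=3.5,fy=3.5,interpolation=cv2.INTER_CUBIC))
```

```text
(no output)
```

View pics/c5.png

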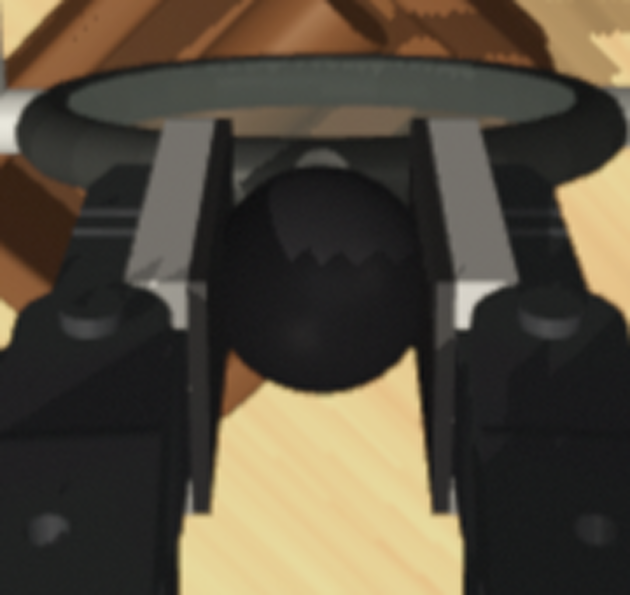

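```bash
python3 -m pendant '[0.27,6.15,0,0,0,-5,1, 0.27,6.15,0,0,0,-5,1, 0.27,6.15,0,0,0,-5,1, 0.27,6.15,0,0,0,-5,1, 0.27,6.15,0,0,0,-5,1, 0.27,6.15,0,0,0,-5,1, 0.27,6.15,0,0,0,-5,1, 0.27,6.15,0,0,0,-5,1]'
python3 -m pendant '[-6.3,0,-1.1,0,0,0,1, -6.3,0,-0.7,0,0,0,1, -6.4,0,-0.3,0,0,0,1, -6.3,0,0.2,0,0,0,1, -6.3,0,0.6,0,0,0,1, -6.3,0,1.1,0,0,0,1, -6.2,0,1.5,0,0,0,1, -6,0,2,0,0,0,1]'
python3 - <<'E'
from plan import *
rel([569.3,181.2,268.6],down(-1.1))
for n in ("wrist","scene","side"): cv2.imwrite(f"pics/{n}3.png",camera(n)[:,:,::-1])
a=cv2.imread("pics/scene3.png")[200:330,370:500];b=cv2.imread("pics/side3.png")[230:420,200:390]
cv2.imwrite("pics/c6.png",np.hstack([cv2.resize(a,(390,390)),cv2.resize(b,(390,390))]))
E
```

```text
t: 6.25
tcp_pos: [569.2, 232.0, 272.6]
ee_rot: [0.715, 0.699, 0.001, -0.001]
wrist_force: [-4.6, 3.2, 7.5]
grip_width: 18.6
t: 7.25
tcp_pos: [568.7, 181.4, 270.3]
ee_rot: [0.716, 0.698, 0.002, 0.0]
wrist_force: [-2.1, -0.2, 6.0]
grip_width: 16.8
t 7.25 pos [568.69 181.38 270.28] F [-2.09 -0.16  5.98] w 16.81588863895906 q [ 0.18 -0.04  1.64  0.    1.54  0.21]
shift tool [-0.17  0.61  1.68] turn [ 0.16 -0.1  -0.37]
```

View pics/c6.png

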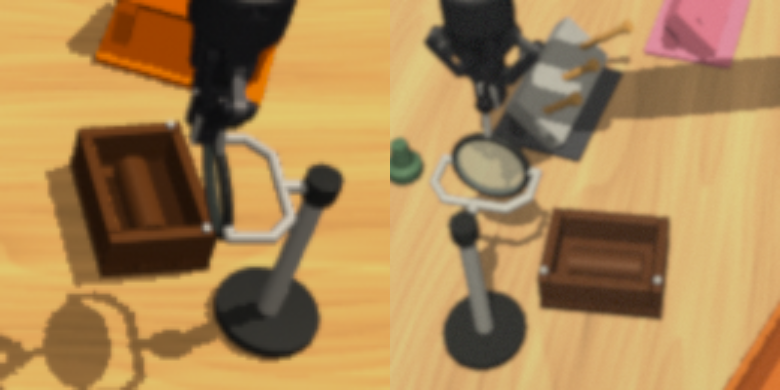

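View pics/wrist3.png

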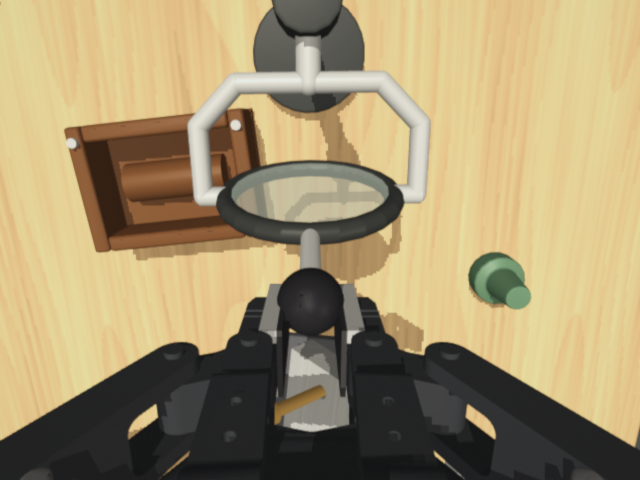

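The fork faces the plate correctly. The ball at (310,301) has slipped about 10 mm towards the post inside the pads, so the tilt is short, around 13°. I'll open, re-centre on the ball and close again.

```bash
python3 -m pendant '[0,0,0,0,0,0,0, 0,0,0,0,0,0,0, 6,0,0,0,0,0,0, 6,0,0,0,0,0,0, 0,0,0,0,0,0,0.3, 0,0,0,0,0,0,1, 0,0,0,0,0,0,1, 0,0,0,0,0,0,1]'
python3 - <<'E'
from plan import *
rel([569.3,181.2,268.6],down(-1.1))
a=camera("wrist")[:,:,::-1];cv2.imwrite("pics/w4.png",a)
cv2.imwrite("pics/c7.png",cv2.resize(a[150:420,200:420],None,fx=2.2,fy=2.2,interpolation=cv2.INTER_CUBIC))
E
```

```text
t: 8.4
tcp_pos: [568.6, 193.0, 268.2]
ee_rot: [0.717, 0.698, 0.0, -0.0]
wrist_force: [0.1, 2.2, 1.1]
grip_width: 18.8
t 8.4 pos [568.58 192.96 268.17] F [0.13 2.16 1.1 ] w 18.758398417837398 q [ 0.2  -0.02  1.63  0.    1.54  0.23]
shift tool [-11.74   1.03  -0.44] turn [ 0.01 -0.03 -0.44]
```

View pics/c7.png

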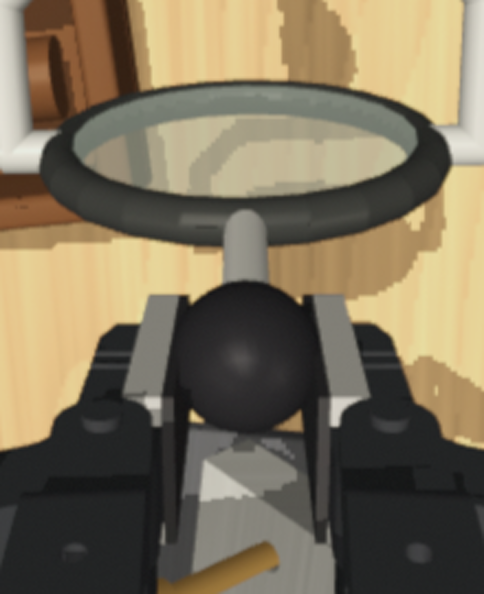

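```bash
cat >> plan.py <<'E'
def sph(q,pose,C=(569.2,212.,200.)):
    c,d=ray("wrist",q,pose);C=np.array(C);m=c-C;b=m@d;k=m@m-90**2;D=b*b-k
    if D<0: return "miss",np.sqrt(m@m-b*b), c-b*d
    return [(c+t*d, np.degrees(np.arcsin((C[1]-(c+t*d)[1])/90))) for t in (-b-np.sqrt(D),-b+np.sqrt(D))]
E
python3 - <<'E'
from plan import *
s=state();p=(s['tcp_pos'],s['ee_rot'])
print(sph((312,312),p))
a=cv2.imread("pics/w4.png")
print(sph((310,301),(np.array([568.69,181.38,270.28]),p[1])))
print("post cap",onz(ray("wrist",(308,5),(np.array([568.69,181.38,270.28]),p[1])),213),"tips",[onz(ray("wrist",q,(np.array([568.69,181.38,270.28]),p[1])),200) for q in [(208,196),(408,194)]])
E
```

```text
[(array([569.94, 200.66, 289.28]), np.float64(7.239690712021266)), (array([568.24, 132.97, 156.95]), np.float64(61.41266736257373))]
[(array([569.43, 191.23, 287.57]), np.float64(13.344739676599989)), (array([567.26, 130.72, 161.4 ]), np.float64(64.5698631905329))]
post cap [571.26 296.13 213.  ] tips [array([516.36, 210.65, 200.  ]), array([620.73, 208.86, 200.  ])]
```

```bash
python3 -m pendant '[0,0,0,0,0,0,0, 0,0,0,0,0,0,0, 0,0,0,0,0,0,0, 5,0,0,0,0,0,0, 5,0,0,0,0,0,0, 0,0,0,0,0,0,1, 0,0,0,0,0,0,1, 0,0,0,0,0,0,1]'
python3 - <<'E'
from plan import *
rel([569.3,181.2,268.6],down(-1.1))
a=camera("wrist")[:,:,::-1];cv2.imwrite("pics/w5.png",a)
cv2.imwrite("pics/c8.png",cv2.resize(a[150:420,200:420],None,fx=2.2,fy=2.2,interpolation=cv2.INTER_CUBIC))
E
```

```text
t: 9.45
tcp_pos: [568.9, 203.1, 268.2]
ee_rot: [0.716, 0.698, 0.0, -0.0]
wrist_force: [-0.6, 1.4, 1.6]
grip_width: 18.8
t 9.45 pos [568.87 203.05 268.22] F [-0.64  1.37  1.56] w 18.82480018571958 q [ 0.22 -0.02  1.62  0.    1.54  0.25]
shift tool [-21.83   1.01  -0.4 ] turn [ 0.02 -0.04 -0.43]
```

View pics/c8.png

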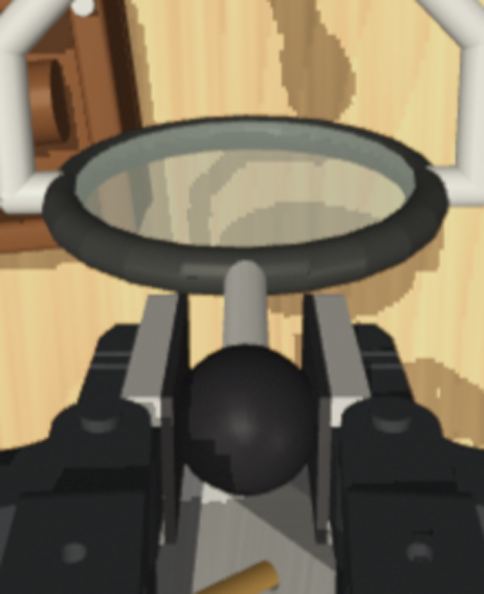

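Run:
```python
from plan import *
s=state();p=(s['tcp_pos'],s['ee_rot'])
for v in (340,341,342): print(sph((312,v),p)[0])
```

```text
(array([569.92, 200.47, 289.26]), np.float64(7.361330983254558))
(array([569.91, 200.06, 289.2 ]), np.float64(7.622136103728942))
(array([569.9 , 199.65, 289.15]), np.float64(7.884514130959191))
```

```bash
python3 -m pendant '[-3,0,0.4,0,0,0,1, -3.5,-0.2,0.6,0,0,0,1, -3.5,-0.3,0.7,0,0,0,1, -3.5,-0.3,0.9,0,0,0,1, -3.5,-0.2,1,0,0,0,1, -2.5,0,0.9,0,0,0,1, 0,0,0,0,0,0,1, 0,0,0,0,0,0,1]'
python3 - <<'E'
from plan import *
rel([569.3,181.2,268.6],down(-1.1))
a=camera("wrist")[:,:,::-1];cv2.imwrite("pics/w6.png",a)
cv2.imwrite("pics/c9.png",cv2.resize(a[150:420,200:420],None,fx=2.2,fy=2.2,interpolation=cv2.INTER_CUBIC))
E
```

```text
t: 10.5
tcp_pos: [567.6, 182.7, 264.0]
ee_rot: [0.717, 0.697, -0.0, 0.001]
wrist_force: [1.4, 0.1, 5.4]
grip_width: 19.1
t 10.5 pos [567.58 182.74 264.03] F [1.42 0.11 5.42] w 19.14306543661216 q [ 0.19 -0.03  1.64 -0.    1.53  0.21]
shift tool [-1.5   1.76 -4.56] turn [ 0.05  0.07 -0.47]
```

View pics/c9.png

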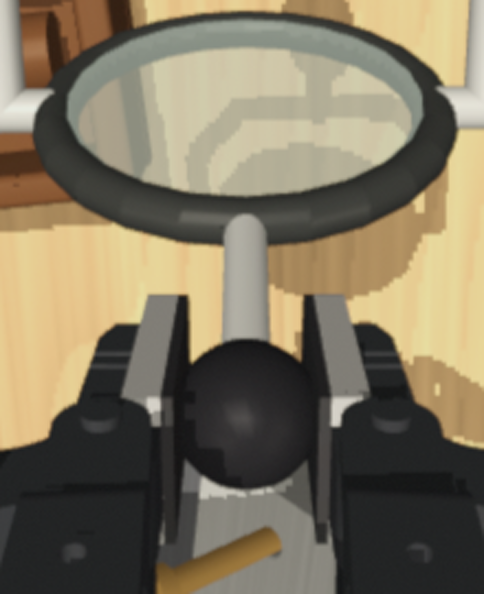

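Run:
```python
from plan import *
s=state();p=(s['tcp_pos'],s['ee_rot'])
for C in ((569.2,212,200),(569.2,210,200),(569.2,213,200)):
  for v in (336,338): print(sph((312,v),p,C)[0])
```

```text
(array([568.67, 181.53, 284.69]), np.float64(19.785926539103123))
(array([568.65, 180.58, 284.34]), np.float64(20.432808582433303))
(array([568.69, 182.04, 285.54]), np.float64(18.101648935107107))
(array([568.66, 181.11, 285.24]), np.float64(18.72186401604816))
(array([568.67, 181.26, 284.22]), np.float64(20.65058778579043))
(array([568.64, 180.29, 283.84]), np.float64(21.312305908164795))
```

Ball at (312,337) gives a tilt of about 20°, with the ball in line with the plate. I'll release, rise, and check from the other cameras.

```bash
python3 -m pendant '[0,0,0,0,0,0,0, 0,0,0,0,0,0,-0.6, 0,0,0,0,0,0,-1, 0,0,0,0,0,0,-1, 0,0,-25,0,0,0,-1, 0,0,-35,0,0,0,-1, 0,0,-35,0,0,0,-1, -20,0,-25,0,0,0,-1]'
python3 -m pendant '[-38,-6,0,0,0,0,-1, -38,-6,0,0,0,0,-1, -38,-6,0,0,0,0,-1, -38,-6,0,0,0,0,-1, -38,-6,0,0,0,0,-1, -38,-6,0,0,0,0,-1, -38,-6,0,0,0,0,-1, -38,-6,0,0,0,0,-1]'
python3 - <<'E'
from plan import *
rel([518.5,-142,250],down(-98))
for n in ("wrist","scene","side"): cv2.imwrite(f"pics/{n}7.png",camera(n)[:,:,::-1])
a=cv2.imread("pics/scene7.png")[205:325,380:500];b=cv2.imread("pics/side7.png")[270:410,200:340]
cv2.imwrite("pics/c10.png",cv2.resize(a,(600,600),interpolation=cv2.INTER_CUBIC));cv2.imwrite("pics/c11.png",cv2.resize(b,(560,560),interpolation=cv2.INTER_CUBIC))
E
```

```text
t: 11.55
tcp_pos: [566.8, 163.9, 385.5]
ee_rot: [0.716, 0.698, 0.001, 0.0]
wrist_force: [-0.1, -0.9, 0.6]
grip_width: 85.5
t: 12.55
tcp_pos: [510.2, -140.4, 383.5]
ee_rot: [0.717, 0.698, -0.0, 0.0]
wrist_force: [0.2, -0.7, 0.5]
grip_width: 85.3
t 12.55 pos [ 510.17 -140.41  383.52] F [ 0.21 -0.68  0.5 ] w 85.32387043872913 q [-0.41 -0.22  1.62 -0.    1.74 -0.38]
shift tool [ -1.36   8.37 133.52] turn [ 0.    0.   96.47]
```

View pics/c10.png

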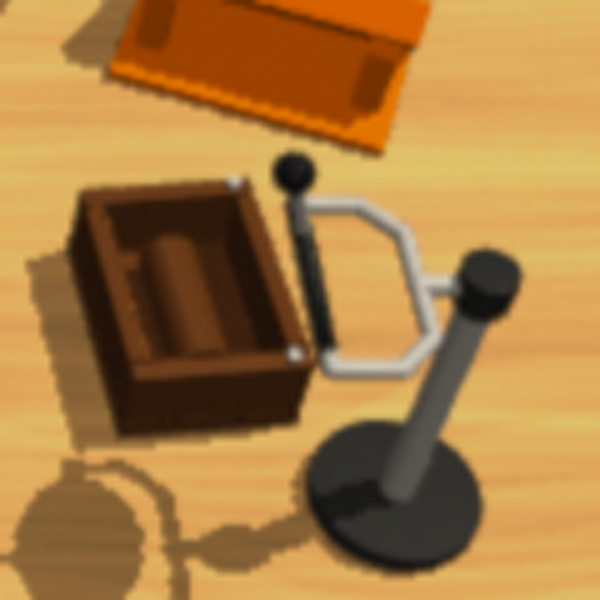

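View pics/c11.png

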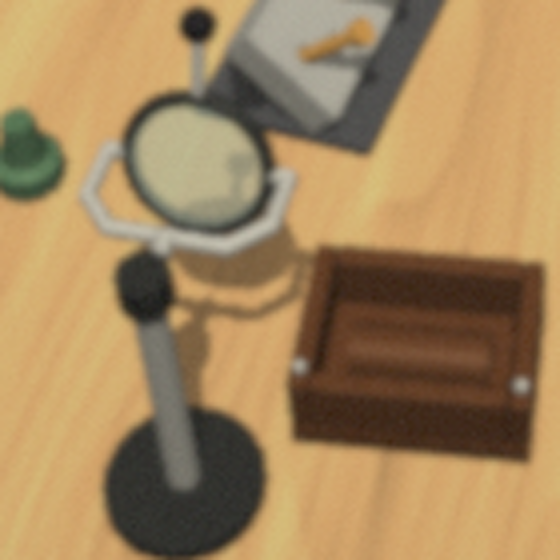

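View pics/wrist7.png

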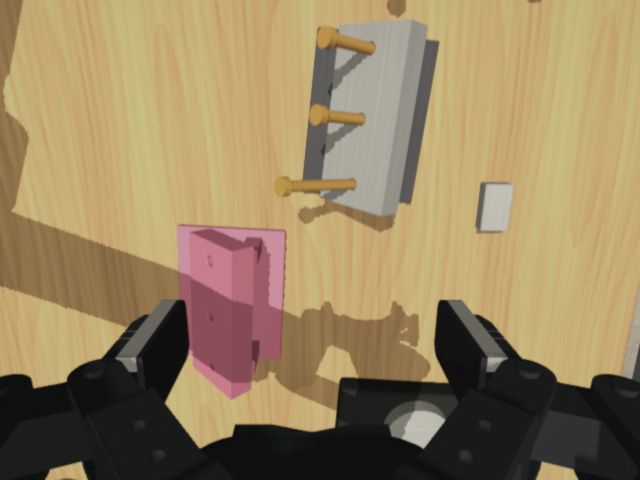

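Run:
```python
from plan import *
c=lambda x,y,o,s:((x+.5)/s-.5+o[0],(y+.5)/s-.5+o[1])
S=lambda x,y:ray("scene",c(x,y,(380,205),5))
D=lambda x,y:ray("side",c(x,y,(200,270),4))
ball=tri(S(294,172),D(198,25));cap=tri(S(487,285),D(145,287));t1=tri(S(304,203),D(285,178));t2=tri(S(326,364),D(113,152))
print(ball,cap,t1,t2,sep="\n")
L=(t1[0]+t2[0])/2;print(L)
s=state();p=(s['tcp_pos'],s['ee_rot'])
W=lambda x,y:ray("wrist",(x,y),p)
pc=onz(W(363,119),66);print("pc",pc,"mouthL",onz(W(354,184),66),"mouthR",onz(W(373,48),66))
print("headL",onz(W(283,186),126),onz(W(283,186),130))
import itertools
c3=lambda x,y:ray("side",c(x,y,(240,225),6));c1=lambda x,y:ray("scene",c(x,y,(270,240),6))
print("headL",tri(W(282,186),c1(227,92),c3(455,105)))
for q,w in [((325,165),(354,184)),((272,257),(363,119)),((218,352),(373,48))]: print("mouth",tri(W(*w),c3(*q)))
pcm=np.array([563.5,-77.,66])
for post in (cap[0][:2],np.array([571,302.])):
  g=np.degrees(np.arctan2(*(pcm[:2]-post)[::-1]));b=ball[0][:2]-post;print("want",g,"ball az",np.degrees(np.arctan2(*b[::-1])),"r",np.linalg.norm(b),"tilt",np.degrees(np.arcsin((np.linalg.norm(b)-90)/90)),"z tilt",np.degrees(np.arccos((ball[0][2]-200)/90)))
  print("lens az",np.degrees(np.arctan2(*(L[:2]-post)[::-1])),"tip az",np.degrees(np.arctan2(*(t1[0]-t2[0])[[1,0]])))
```

```text
(array([567.89, 184.33, 285.52]), [np.float64(0.5), np.float64(0.5)])
(array([570.58, 302.76, 200.49]), [np.float64(0.9), np.float64(0.9)])
(array([515.37, 217.57, 203.33]), [np.float64(1.4), np.float64(1.4)])
(array([620.59, 210.09, 197.75]), [np.float64(1.0), np.float64(1.0)])
[567.98 213.83 200.54]
pc [567.72 -80.35  66.  ] mouthL [ 557.99 -150.05   66.  ] mouthR [577.64 -10.6   66.  ]
headL [ 483.3  -139.49  126.  ] [ 483.6 -138.8  130. ]
headL (array([ 482.39, -138.01,  125.46]), [np.float64(1.5), np.float64(1.4), np.float64(0.2)])
mouth (array([ 556.6 , -151.18,   61.76]), [np.float64(1.8), np.float64(1.8)])
mouth (array([566.8 , -80.76,  61.04]), [np.float64(1.5), np.float64(1.5)])
mouth (array([576.11, -10.59,  63.04]), [np.float64(1.9), np.float64(1.9)])
want -91.06795076390314 ball az -91.30244353852342 r 118.46657364659255 tilt 18.439025339535878 z tilt 18.14462615996321
lens az -91.67437336815449 tip az 175.93735127146408
want -91.13367352710291 ball az -91.51559389450905 r 117.71388628849667 tilt 17.93465152539685 z tilt 18.14462615996321
lens az -91.96194961525292 tip az 175.93735127146408
```

Run:
```python
from plan import *
def cen(f,x0,x1,y0,y1):
    g=cv2.imread(f).max(axis=2).astype(float)[y0:y1,x0:x1];bg=np.percentile(g,80)
    w=np.clip((bg-20-g)/(bg-20-g.min()),0,1);yy,xx=np.mgrid[y0:y1,x0:x1]
    print(np.round(g).astype(int)) if 0 else None
    return (w*xx).sum()/w.sum(),(w*yy).sum()/w.sum(),w.sum()
a=cen("pics/scene7.png",433,444,233,243);b=cen("pics/side7.png",243,255,270,281)
print(a,b, "area r",np.sqrt(a[2]/np.pi),np.sqrt(b[2]/np.pi));x=tri(ray("scene",a[:2]),ray("side",b[:2]));print(x)
for n,f,x0,y0 in (("scene","pics/scene7.png",430,230),("side","pics/side7.png",240,267)):
    print(n);print(cv2.imread(f).max(axis=2)[y0:y0+18,x0:x0+18])
```

```text
(np.float64(438.3134445315124), np.float64(238.97749916041647), np.float64(48.54891304347826)) (np.float64(248.9682414698163), np.float64(275.9518110236221), np.float64(49.86910994764398)) area r 3.931106585328909 3.98419762455648
(array([568.04, 184.3 , 285.47]), [np.float64(0.3), np.float64(0.3)])
scene
[[221 218 187 164 140 132 125 131 131 138 157 192 202 207 215 220 221 220]
 [224 224 222 218 188 175 165 166 143 135 128 131 133 146 169 195 203 211]
 [224 224 224 224 222 221 220 218 187 173 164 158 139 127 133 135 139 159]
 [224 224 224 224 224 224 224 223 220 220 219 218 188 166 169 165 147 136]
 [224 224 224 224 224 223 221 207 202 208 211 220 221 220 220 218 190 173]
 [224 224 224 224 222 206 189 142 125 146 155 192 218 223 224 224 221 219]
 [224 224 224 223 209 146  88  54  49  57  68 119 187 219 223 224 224 223]
 [224 224 224 221 172  91  35  26  30  33  39  56 122 206 222 224 224 224]
 [224 224 224 219 134  53  21  22  27  33  38  33  78 188 220 224 224 224]
 [222 224 224 218 125  41  17  20  25  27  28  25  61 164 215 223 224 224]
 [213 223 224 219 135  52  17  16  21  27  
[... 1213 characters left out ...]
 63 111 165 205 213 215]
 [215 214 214 197 165 103  53  39  40  41  43  38  57 111 164 201 213 212]
 [214 215 213 204 167 114  57  38  38  34  36  40  73 126 178 208 213 207]
 [214 215 214 207 183 138  83  47  29  34  35  52  92 145 189 209 210 198]
 [215 215 214 211 198 168 125  83  53  49  58  85 126 170 202 212 202 184]
 [215 215 215 213 210 194 169 132  97  85  97 131 165 193 208 209 192 167]
 [216 215 214 215 214 211 195 170 139 131 138 164 192 210 211 206 179 149]
 [215 214 216 214 217 214 208 187 159 149 158 180 202 214 212 192 162 134]
 [215 215 214 215 215 214 209 192 163 153 164 184 207 214 206 182 144 120]
 [215 214 214 214 216 214 209 189 165 153 162 184 207 210 195 164 125 104]]
```

Magnifier measured: swivel within about 1° of the plate direction, tilt about 19–20°. Next is the pin.

```bash
python3 -m pendant '[-3,8,10,0,0,9.6,-0.2, 0,0,15,0,0,9.6,-0.2, 0,0,15,0,0,9.6,-0.2, 0,0,15,0,0,9.6,-0.2, 0,0,15,0,0,9.6,-0.2, 0,0,15,0,0,9.6,-0.2, 0,0,15,0,0,9.6,-0.2, 0,0,15,0,0,9.6,-0.2]'
python3 -m pendant '[0,0,10,0,0,9.6,-0.2, 0,0,8,0,0,9.6,-0.2, 0,0,0,0,0,0,-0.2, 0,0,0,0,0,0,-0.2, 0,0,0,0,0,0,-0.2, 0,0,0,0,0,0,-0.2, 0,0,0,0,0,0,-0.2, 0,0,0,0,0,0,-0.2]'
python3 - <<'E'
from plan import *
rel([518.,-143.5,76.8],down(-98))
cv2.imwrite("pics/w8.png",camera("wrist")[:,:,::-1])
E
```

```text
t: 13.7
tcp_pos: [518.8, -141.2, 268.1]
ee_rot: [0.995, 0.1, 0.0, -0.0]
wrist_force: [-0.6, -0.6, -0.5]
grip_width: 50.9
t: 14.7
tcp_pos: [518.5, -142.5, 250.6]
ee_rot: [0.998, -0.066, 0.0, 0.0]
wrist_force: [0.2, 0.7, 0.1]
grip_width: 51.3
t 14.7 pos [ 518.53 -142.53  250.56] F [0.23 0.67 0.12] w 51.31153365226098 q [-0.41 -0.17  1.79  0.    1.52  1.3 ]
shift tool [ -0.42   1.03 173.76] turn [ 0.   -0.01  0.46]
```

View pics/w8.png

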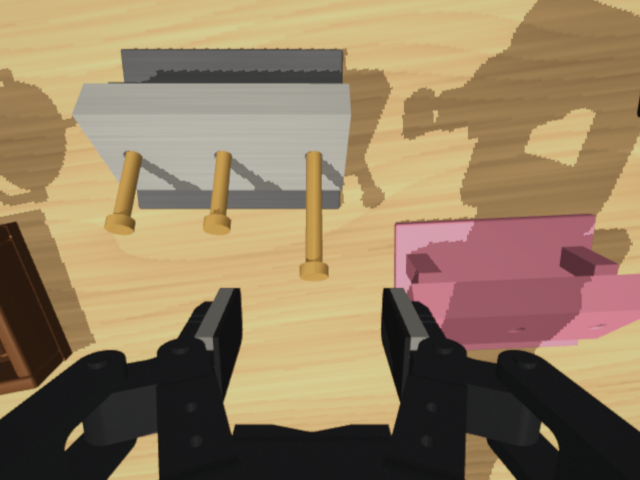

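The wrist view shows the long pin lined up at u≈314, from its mouth at (314,155) to its head at (314,268). I'll descend and grip.

```bash
python3 -m pendant '[0,0.5,30,0,0,0.4,-0.2, 0,0.5,30,0,0,0,-0.2, 0,0,30,0,0,0,-0.2, 0,0,30,0,0,0,-0.2, 0,0,25,0,0,0,-0.2, 0,0,18,0,0,0,-0.2, 0,0,10,0,0,0,-0.2, 0,0,0,0,0,0,-0.2]'
python3 - <<'E'
from plan import *
rel([518.,-143.5,76.8],down(-98))
cv2.imwrite("pics/w9.png",camera("wrist")[:,:,::-1])
E
```

```text
t: 15.75
tcp_pos: [518.2, -143.4, 77.2]
ee_rot: [0.998, -0.069, -0.0, -0.0]
wrist_force: [0.1, -0.4, 0.2]
grip_width: 51.1
t 15.75 pos [ 518.25 -143.4    77.18] F [ 0.08 -0.42  0.16] w 51.098593441844926 q [-0.41 -0.01  1.94  0.    1.21  1.3 ]
shift tool [-0.23  0.13  0.38] turn [-0.01  0.04  0.06]
```

View pics/w9.png

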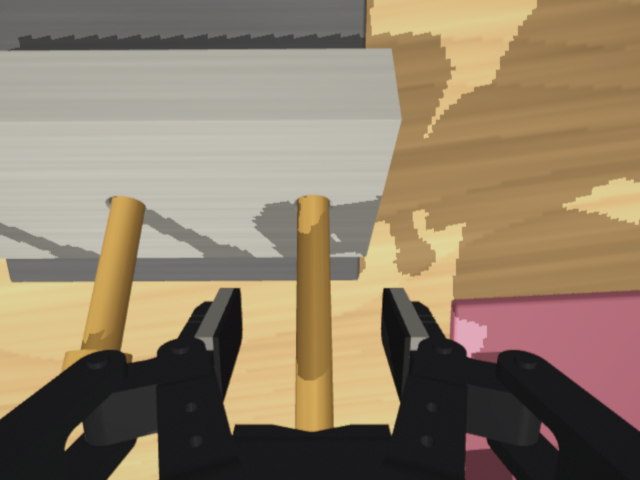

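Run:
```python
from plan import *
s=state();p=(s['tcp_pos'],s['ee_rot'])
print(onz(ray("wrist",(313,198),p),66))
a=cv2.imread("pics/w9.png").astype(int)
for v in (210,230,260,290,310,330,350,370,400,420):
    r=a[v];m=np.where((r[:,2]-r[:,0]>60)&(np.arange(640)>285)&(np.arange(640)<345))[0]
    print(v,m.min(),m.max(),end=' | ')
```

```text
[ 557.72 -149.39   66.  ]
210 298 327 | 230 298 328 | 260 298 328 | 290 286 344 | 310 286 344 | 330 286 344 | 350 286 344 | 370 286 344 | 400 286 344 | 420 286 344 |
```

```bash
python3 -m pendant '[0,0,0,0,0,0,0.3, 0,0,0,0,0,0,1, 0,0,0,0,0,0,1, 0,0,0,0,0,0,1, 0,0,0,0,0,0,1, 0,0,0,0,0,0,1, 0,0,0,0,0,0,1, 0,0,0,0,0,0,1]'
```

```text
t: 16.8
tcp_pos: [518.7, -143.8, 78.2]
ee_rot: [0.998, -0.069, 0.0, 0.0]
wrist_force: [-2.2, -0.9, 5.9]
grip_width: 9.2
```

```bash
python3 -m pendant '[-2.2,0,-2,0,0,0,1, -2.2,0,-2,0,0,0,1, -2.2,0,-2,0,0,0,1, -2.2,0,-2,0,0,0,1, -2.2,0,-2,0,0,0,1, -2.2,0,-2,0,0,0,1, -2.2,0,-2,0,0,0,1, -2.2,0,-2,0,0,0,1]'
python3 - <<'E'
from plan import *
cv2.imwrite("pics/w10.png",camera("wrist")[:,:,::-1])
E
```

```text
t: 17.8
tcp_pos: [500.5, -140.9, 93.4]
ee_rot: [0.998, -0.069, -0.0, -0.0]
wrist_force: [1.7, -0.8, -0.8]
grip_width: 9.4
```

View pics/w10.png

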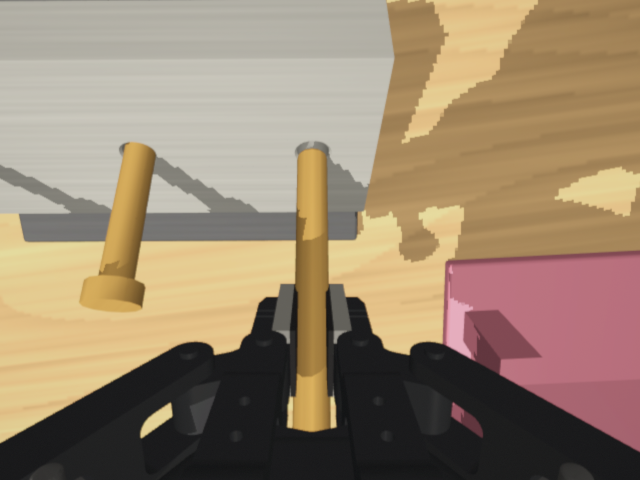

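The pin is sliding out cleanly: its foot is at the mouth (312,150), the hole rim is visible, and the forces are small. I'll keep drawing along the same line.

```bash
python3 -m pendant '[-2.2,0,-2,0,0,0,1, -2.9,0,-2.7,0,0,0,1, -4.4,0,-4,0,0,0,1, -5.8,0,-5.4,0,0,0,1, -7,0,-8,0,0,0,1, -4,0,-15,0,0,0,1, 0,0,-25,0,0,0,1, 0,0,-30,0,0,0,1]'
python3 - <<'E'
from plan import *
rel([563,-77,230],down(-98))
cv2.imwrite("pics/w11.png",camera("wrist")[:,:,::-1])
E
```

```text
t: 18.85
tcp_pos: [474.5, -137.3, 187.0]
ee_rot: [0.998, -0.069, 0.0, -0.0]
wrist_force: [-0.1, 0.2, -0.9]
grip_width: 9.0
t 18.85 pos [ 474.53 -137.3   186.99] F [-0.07  0.23 -0.9 ] w 9.026013760924233 q [-0.43 -0.24  1.96  0.    1.42  1.28]
shift tool [ 79.28 -71.96 -43.01] turn [-0.   -0.    0.05]
```

View pics/w11.png

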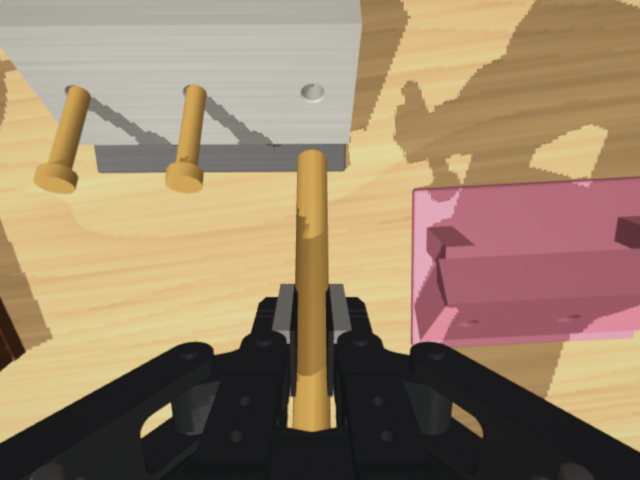

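The pin is free: foot at (312,155), empty hole at (312,93), both short pins still seated. Next: rise, move over the plate and tilt outward to level the pin.

```bash
python3 -m pendant '[0,0,-25,0,0,0,1, 5,-5,-25,0,0,0,1, 12,-11,-15,0,0,0,1, 14,-13,-5,0,0,0,1, 14,-13,0,0,0,0,1, 14,-13,0,0,0,0,1, 12,-11,0,0,0,0,1, 6,-5,0,0,0,0,1]'
python3 -m pendant '[0,0,0,0,7,0,1, 0,0,0,0,7,0,1, 0,0,0,0,7,0,1, 0,0,0,0,7,0,1, 0,0,0,0,7,0,1, 0,0,0,0,5,0,1, 0,0,0,0,0,0,1, 0,0,0,0,0,0,1]'
python3 - <<'E'
from plan import *
rel([563,-77,230],down(-98))
for n in ("wrist","scene","side"): cv2.imwrite(f"pics/{n}12.png",camera(n)[:,:,::-1])
a=cv2.imread("pics/scene12.png")[190:340,260:410];b=cv2.imread("pics/side12.png")[180:330,220:370]
cv2.imwrite("pics/c12.png",cv2.resize(a,(600,600),interpolation=cv2.INTER_CUBIC));cv2.imwrite("pics/c13.png",cv2.resize(b,(600,600),interpolation=cv2.INTER_CUBIC))
E
```

```text
t: 19.9
tcp_pos: [561.6, -76.9, 254.8]
ee_rot: [0.998, -0.069, -0.001, -0.0]
wrist_force: [-0.2, 0.3, -1.6]
grip_width: 9.1
t: 20.9
tcp_pos: [561.3, -77.9, 256.2]
ee_rot: [0.938, -0.065, 0.341, 0.024]
wrist_force: [-0.6, -1.2, -1.4]
grip_width: 9.4
t 20.9 pos [561.26 -77.86 256.19] F [-0.56 -1.18 -1.42] w 9.436349516093863 q [-0.33 -0.55  2.18  0.17  0.83  1.31]
shift tool [-15.59  -1.1   21.1 ] turn [ -0.01 -39.97   0.05]
```

View pics/c12.png

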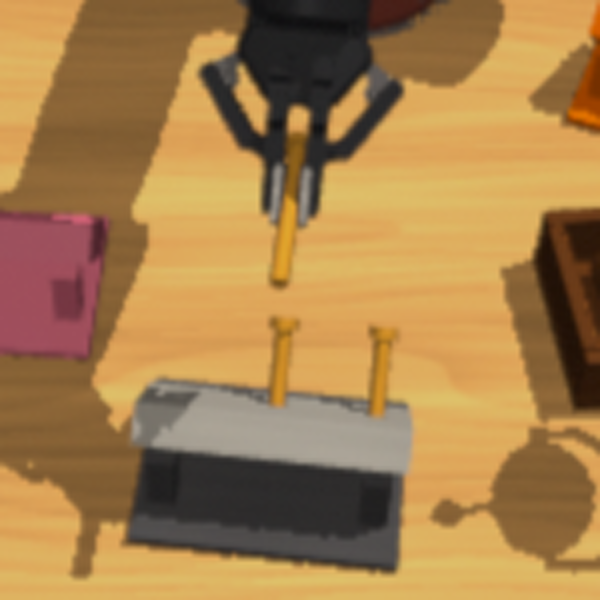

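View pics/c13.png

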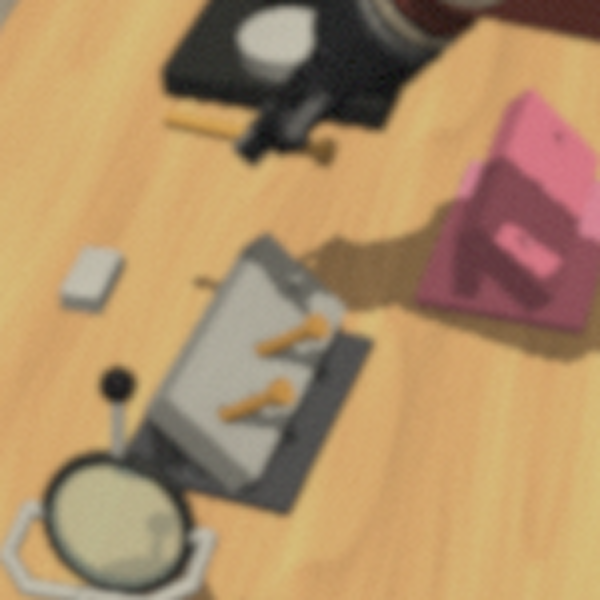

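View pics/wrist12.png

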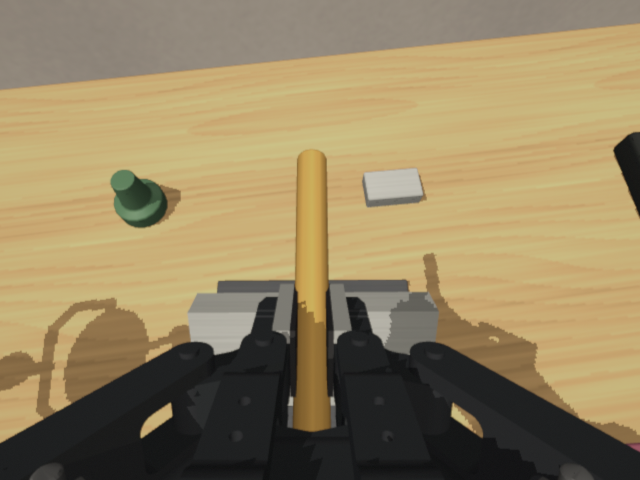

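```bash
cat > m.py <<'E'
from plan import *
def meas(fs,fd,hd,wf):
    s=state();p=(s['tcp_pos'],s['ee_rot'])
    S=ray("scene",fs);D=ray("side",fd);W=ray("wrist",wf,p)
    print("foot",tri(S,D),tri(S,D,W));f=tri(S,D,W)[0]
    c,d=ray("side",hd);R=Ro.from_quat(p[1]).as_matrix();g=p[0]-18.7*R[:,2];print("grasp",g)
    u=g-f;print("len",np.linalg.norm(u),"elev from foot-grasp",np.degrees(np.arcsin(u[2]/np.linalg.norm(u))))
    # head: side ray meets vertical plane through foot & grasp
    n=np.cross(u,[0,0,1]);n/=np.linalg.norm(n);h=c+d*((f-c)@n)/(d@n);v=h-f
    print("head",h,"len",np.linalg.norm(v),"elev",np.degrees(np.arcsin(v[2]/np.linalg.norm(v))),"mid",(h+f)/2)
E
python3 - <<'E'
from m import *
k=lambda x,y,o:((x+.5)/4-.5+o[0],(y+.5)/4-.5+o[1])
meas(k(279,281,(260,190)),k(167,119,(220,180)),k(326,152,(220,180)),(312,155))
E
```

```text
foot (array([619.13, -83.76, 268.86]), [np.float64(0.3), np.float64(0.3)]) (array([620.1 , -84.74, 269.55]), [np.float64(0.9), np.float64(1.5), np.float64(1.9)])
grasp [549.72 -76.23 270.85]
len 70.90492749103913 elev from foot-grasp 1.0530671199986728
head [505.4  -70.87 265.23] len 115.61808150975656 elev -2.1426942468324346 mid [562.75 -77.81 267.39]
```

Pin level within about 2°, its middle at about (562,-78,268), over the plate centre. The magnifier ball is at the same pixel as before. I'll hold still once, check, and hand in.

```bash
python3 -m pendant '[0,0,0,0,0,0,1, 0,0,0,0,0,0,1, 0,0,0,0,0,0,1, 0,0,0,0,0,0,1, 0,0,0,0,0,0,1, 0,0,0,0,0,0,1, 0,0,0,0,0,0,1, 0,0,0,0,0,0,1]'
python3 - <<'E'
from plan import *
a=camera("wrist")[:,:,::-1];b=cv2.imread("pics/wrist12.png")
print("diff",np.abs(a.astype(int)-b).mean(),state()['qd'])
cv2.imwrite("pics/s14.png",camera("scene")[:,:,::-1])
E
```

```text
t: 22.05
tcp_pos: [561.0, -77.7, 255.6]
ee_rot: [0.937, -0.065, 0.341, 0.024]
wrist_force: [0.4, -0.4, -1.5]
grip_width: 9.6
diff 0.7698122829861112 [-0.  0. -0.  0. -0.  0.]
```

View pics/s14.png

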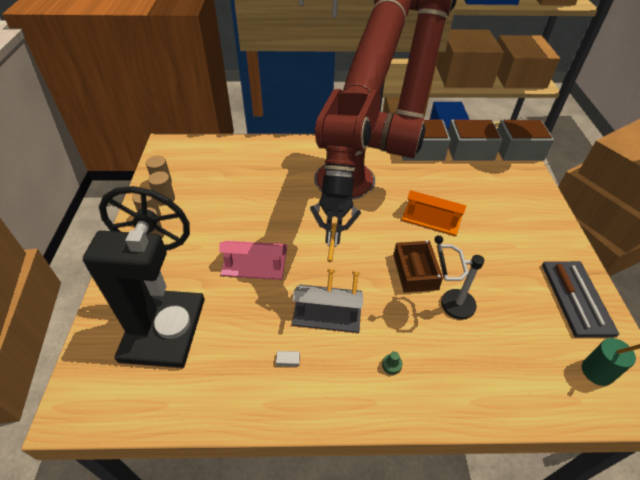

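The scene shows the pin held at (332,245), the two short pins seated, the magnifier ball still at (438,239), and everything else where it started.

```bash
python3 -c "
from cell import *
print(sign_off())"
```

```text
the job is handed in; nothing more can be done
None
```

The job is handed in at about 22 s of the 51 s allowed. The magnifier is set and released, and the long pin is held level and still over the die plate.

- **Swivel:** my measurements put the lens within about 1° of pointing squarely at the middle of the die plate.
- **Tilt:** the checks disagreed slightly. The wrist view gave about 20°; the scene and side views gave between about 18° and 19°, depending on how I worked it out. I left it there.
- **Regrip:** the ball slipped in the pads on the first tilt, so I opened, re-centred on it and tilted it again. My first regrip dragged it back a few degrees before that.
- **Pin:** it came straight out with almost no force. It is level to within about 2°; two checks gave +1° and -2°. Its middle is at about (562, -78, 268) mm, over the middle of the plate.
- **Final look:** the arm was still, both short pins were in their holes, the magnifier ball had not moved since release, and nothing else on the bench looked moved.

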